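# Tighten a gland nut with an adjustable wrench

## Robot

A 7-joint arm with a two-finger parallel gripper is mounted at the origin on a cart in front of the work surface, level with it; the furniture and walls round the work are solid. World frame = base frame: x ahead of the robot, y to its left, z up, the work surface at z = 0. Lengths are in mm, angles in rad, forces in N, time in s.
With the tool pointing down it reaches from about 350 to 900 mm from the base axis. Payload 19.9 kg.
Tool frame: the origin (TCP) lies at the very end of the fingers, on their centre line; the grasp point (between the pads) lies 19 mm behind it; x points along the fingers, y is the direction in which the jaws open and shut, and the axes are right-handed (so a half turn about x gives the same grasp; the last joint's range is limited). The gripper opens to 85 mm and grips with 20 to 120 N. Pads are 22 mm wide; open, the fingers measure 114 mm over their backs; the gripper's body (76 mm by 85 mm) begins 54 mm behind the grasp point. The pads swing forward as they close: fully open they stand 13 mm farther back than shut.
Start: joints at [1.087, 0.417, -0.01, 1.614, 0.005, 1.111, -0.053], TCP at [267.787, -564.705, 231.26] pointing down, gripper open.
Joint ranges: [-2.81, 2.81], [-0.39, 2.02], [-1.27, 1.25], [0.06, 2.57], [-1.19, 4.33], [0.19, 2], [-2.82, 2.82]. Speed limits (rad/s): [1.89, 1.89, 2.39, 2.39, 3.01, 3.01, 3.01].

## Interface

Orientations are given as a unit quaternion [x, y, z, w].
In Python, from plant import ctrl gives the robot as it stands.
- The arm moves only by the tool send_rows, never from a script. Its argument "motion" is a list of rows, each a list of 3 entries, a list of its own where there are three numbers: the shift along the tool's x, y, z in mm, then the turn, a rotation vector about the tool's x, y, z in degrees, then the finger opening in mm, from 0 to 85.4. In form: [[[dx, dy, dz], [ax, ay, az], claw], ...]. A call has 1 to 10 rows; each row is the pose to reach, as a shift and turn from the pose measured when the call began, along the tool's axes at that moment; what a row does not reach only later rows make up. A row lasts 1/10 s, in which the tool goes at most 50 mm and 8.59 degrees, less where a joint would pass 70% of its speed; a pose out of reach is approached as far as the arm can. A call with a gripper value outside its range is refused whole. The fingers move at their own pace and stop on an object; "newtons" is the grip in N (left out, the last holds). Time passes only in rows, so rows that repeat a pose let the fingers close. It gives the time, the measured TCP pose, the force and the opening at its end, in the units of the state.
- ctrl.get_obs(): the state, without advancing time (a new reading comes with each control period).
- ctrl.grab_frame(name): name is "side" or "top" or "wrist"; returns the picture (400x640x3 uint8, red, green, blue); there is no depth.
- ctrl.get_calibration(name): a dict with "K" (3x3 intrinsics, pixels), "eye" and "rotation" of the camera in the world; the wrist camera has in their place "mount" (4x4, takes a point from camera to tool coordinates, whose origin is the TCP and whose axes are the tool frame's). Camera axes: x right, y down, z forward; pixel columns grow to the right and rows downward; lengths in mm; the calibration is good to about 2 mm. The wrist camera is an equidistant fisheye: a pixel r from the principal point sees the ray r / f radians off the axis. A picture is of the moment at which its call begins: read the wrist's pose just before it. get_calibration takes no time and is no camera call.
- ctrl.close_job(): hands the job in, once; it reports no verdict.
Trained networks look in the newest picture that a camera, given by its name, has taken for a name from the list of things; names that differ only in an ending like _2 or _b are one class to them, and where a whole thing is asked for, a point or a joint stands for the part that bears it (a point fixed in the world has none). Each returns a list of dicts, best first, with "confidence" (0 to 1); they miss things now and then, are a little off and sometimes report something else, mostly with a low value. They report only what shows in the picture. A call takes as long as a camera call.
- ctrl.look_for(name, camera): "xyz" ([x, y, z] in mm, in world coordinates, good to about 4 mm: the middle of the surface that is visible of it).
The state is a dict: "clock": time; "qpos": joint angles; "joint_velocities": joint speeds; "effort": joint torques, N m; "tool_pos": TCP position; "eef_rot": TCP orientation; "ft_force": force on the tool from outside, world axes, zero at the start; "ft_torque": the same for the moment, N m; "grip_width": finger opening in mm.
Only numpy, scipy, OpenCV 4.12 (cv2) and the standard library are available. Lean on these libraries where they do the work, as an engineer would, in place of code of your own. Each camera call takes 0.05 s, during which the arm holds its last target. There are 200 camera calls.

## Task

Use the blue-handled adjustable wrench to tighten the brass gland nut on the sloped plate: lay the wrench flat on the plate with its open mouth round the nut, roll the wrench's worm wheel until the jaws are snug on the nut, and only then swing the handle clockwise (seen looking down on the nut) until the red line on the nut meets the red line on the plate. Leave the wrench lying on the nut, jaws still snug, and do not disturb the round grey tin or the white tape roll.

Things in the scene. Friction and masses are not known exactly. Their poses are not given: they have to be found in the camera images.
- wrench: Adjustable wrench, 195 mm long, about 0.33 kg, steel head 14 mm thick, flat underside; starts lying flat on the table. Origin: on its underside, at the centre of the mouth once closed to 30 mm. x points out of the mouth (handle along -x), z up out of its upper face, y from the fixed to the moving jaw. Centre of mass near x = -69 mm. As it starts the mouth is 39 mm wide.
- fixed_jaw (a point): Middle of the fixed jaw's inner face, at x = 0, y = -15, z = +7 mm of the wrench, axes as the wrench. The moving jaw's inner face is at y = +24 mm when fully open (its back reaches y = +40 mm). Both jaws reach forward to x = +17 mm; the back of the mouth is at x = -20 mm.
- wrench_grip (a point): Good place to hold the wrench: middle height (9 mm above the underside) of its straight blue handle sleeve, at x = -100, y = 0 mm of the wrench, axes as the wrench. The sleeve is 21 mm wide and 18 mm thick and runs from x = -78 to -178 mm.
- worm_top (a point): Top of the knurled worm wheel in the wrench head, 22 mm above the underside (8 mm proud of the head), at x = -45, y = +5 mm of the wrench; axes as the wrench. Wheel 20 mm across, 20 mm long, turning about the wrench's y. A fingertip pressed on it (about 10 N; turning takes 6 N) and dragged along the wrench's +x closes the jaw 2.5 mm per 10 mm; dragging back opens it. It stays where left.
- jaw (a joint): How far the moving jaw has closed, m: 0 fully open (mouth 39 mm, as it starts), 0.009 closed on the 30 mm nut.
- nut (a joint): Turn of the nut, rad, growing clockwise seen from above the nut. At 0.8 the two red lines meet. It starts between 0.1 and 0.35; its thread drags with 0.15 N m and it stays where it is left.
- nut_mark (a point): Middle of the red line on the brass hexagonal nut, 13 mm from its axis, 16 mm above the plate. Nut: 30 mm across flats, 34.6 across corners, 16 mm high, a black plug 2 mm higher. x points along the line, outward to a corner, parallel to two flats (a wrench whose x is parallel to it fits those flats); z is the nut's axis, out of the plate.
- nut_foot (a point): Where the nut's axis meets the top of the sloped grey rubber-faced plate, 85 mm above the table, fixed. z is vertical, x horizontal up-slope (roughly away from the robot). The plate rises 25 degrees along x, level along y; 200 mm wide, reaching 155 mm down-slope and 75 mm up-slope of here; flat but for the nut. Its red line runs from the nut straight up-slope.
- solder_tin: Round grey tin, 62 mm across, 24 mm high; leave alone. Origin: centre of its underside.
- tag_roll: White tape roll lying flat, 52 mm across, 25 mm high; leave alone. Origin: centre of its underside.

How it is judged:
By the outcome, as a careful person would: the job done as asked, in the order asked, and still so for the second after the job is handed in, with the robot touching nothing.
It also fails if it takes over 72 s, if anything falls off the work surface, if the arm or the gripper's body presses on something with over 40 N, if the wrist force passes 120 N, or if a joint passes its speed limit or range.

## Working session

There is one attempt and no reset: what is moved stays moved. The work goes in short steps, Python scripts to look and compute and a tool call to move; the robot and the scene stay as the last step left them, time stands still between calls to the robot, and variables do not carry over. Pictures are saved under pics/ and viewed, on a budget of 13 in all, crops included, one or two more only if the job needs it, and the job is handed in when it is done.

Besides the shell and the picture viewer there is one more tool, called after "Emit:" in YAML: its name, and indented under it one key for each argument. send_rows: Moves the arm, as the interface text tells. Its arguments: {"type":"object","properties":{"motion":{"type":"array","items":{"type":"array"}},"newtons":{"type":"number"}},"required":["motion"]}

```bash
mkdir -p pics; ls; cat > h.py <<'E'
import numpy as np, cv2
from scipy.spatial.transform import Rotation as R
from plant import ctrl
def save(cam,name):
    im=ctrl.grab_frame(cam); cv2.imwrite('pics/'+name+'.png',im[:,:,::-1]); return im
E
python3 - <<'E'
from h import *
o=ctrl.get_obs(); print(o)
a=save('top','a');b=save('side','b')
cv2.imwrite('pics/ab.png',np.vstack([a,b])[:,:,::-1][:, :])
im=np.hstack([a,b])[:,:,::-1]
for c in ['top','side']:
    k=ctrl.get_calibration(c); print(c,k)
    for n in ['wrench','nut','solder_tin','tag_roll','worm_top','wrench_grip','fixed_jaw','nut_mark']:
        print(c,n,[(np.round(d['xyz']).tolist(),round(d['confidence'],2)) for d in ctrl.look_for(n,c)[:2]])
print(ctrl.get_calibration('wrist'))
E
```

```text
pics
{'clock': 0.0, 'qpos': array([ 1.08650991,  0.41800992, -0.01031201,  1.61415095,  0.00472742,
        1.11071108, -0.05301031]), 'joint_velocities': array([-4.64136610e-04,  6.60726507e-04, -7.94430947e-05, -1.27685001e-03,
       -1.28417043e-03, -9.35525991e-04,  1.10279748e-03]), 'effort': array([-7.27252554e-04, -8.64455581e+01,  6.78276736e-01, -4.34882677e+01,
        1.90425979e-02,  7.60357885e-03, -6.25091343e-05]), 'tool_pos': array([ 267.62883349, -564.42227703,  230.64756952]), 'eef_rot': array([-0.68971018, -0.15570183,  0.6899828 , -0.15485651]), 'ft_force': array([-0.00630472, -0.71903663,  0.08196882]), 'ft_torque': array([ 0.0181914 ,  0.04613584, -0.0363114 ]), 'grip_width': 85.36294455165397}
top {'K': array([[514.80312578,   0.        , 318.2460966 ],
       [  0.        , 514.80312578, 200.51222877],
       [  0.        ,   0.        ,   1.        ]]), 'eye': array([ 466.83309256,  -54.43669065, 1470.74909075]), 'rotation': array([-0.69943274,  0.71419253, -0.01949689,  0.01851357])}
top wrench [([548.0, 204.0, 16.0], 0.95)]
top nut [([642.0, -91.0, 102.0],
[... 695 characters left out ...]
ll [([439.0, 39.0, 24.0], 0.87)]
side worm_top []
side wrench_grip [([564.0, 210.0, 18.0], 0.58)]
side fixed_jaw [([559.0, 208.0, 11.0], 0.56)]
side nut_mark [([650.0, -85.0, 97.0], 0.66)]
{'K': array([[309.70691629,   0.        , 322.97172823],
       [  0.        , 309.70691629, 200.52317095],
       [  0.        ,   0.        ,   1.        ]]), 'mount': array([[ 2.07706641e-04, -2.62906310e-01,  9.64821346e-01,
        -1.41839000e+02],
       [ 9.99999933e-01,  3.44137918e-04, -1.21504978e-04,
        -8.45981429e-01],
       [-3.00087183e-04,  9.64821307e-01,  2.62906364e-01,
        -6.68994825e+01],
       [ 0.00000000e+00,  0.00000000e+00,  0.00000000e+00,
         1.00000000e+00]])}
```

View pics/a.png

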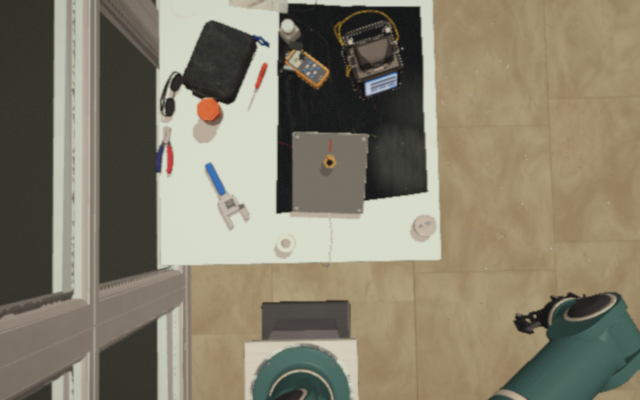

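View pics/b.png

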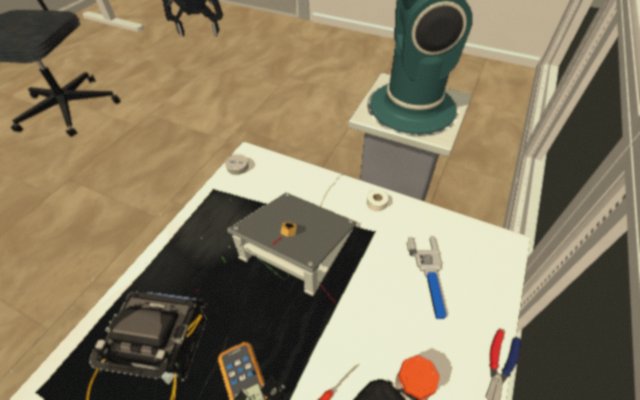

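The wrench lies on the white mat: the handle ends at about (207,165) px and the mouth opens at about (240,215) in the top view. The nut sits near (329,162) on the plate, and its plate line runs up the image. The tin is at (424,227) and the roll at (285,244).

```bash
cat >> h.py <<'E'
def rays(cam,px,obs=None):
    k=ctrl.get_calibration(cam); K=k['K']; px=np.atleast_2d(px).astype(float)
    u=(px-[K[0,2],K[1,2]])/[K[0,0],K[1,1]]
    if cam=='wrist':
        r=np.linalg.norm(u,axis=1,keepdims=True)+1e-9
        d=np.hstack([u/r*np.sin(r),np.cos(r)]); m=np.array(k['mount'])
        T=R.from_quat(obs['eef_rot'])
        return obs['tool_pos']+T.apply(m[:3,3]), T.apply(d@m[:3,:3].T)
    d=np.hstack([u,np.ones((len(u),1))])
    return np.array(k['eye']), R.from_quat(k['rotation']).apply(d)
def onplane(cam,px,p0,n,obs=None):
    e,d=rays(cam,px,obs); t=((np.array(p0)-e)@n)/(d@n); return e+d*t[:,None]
def project(cam,P,obs=None):
    k=ctrl.get_calibration(cam); K=k['K']; P=np.atleast_2d(P)
    if cam=='wrist':
        m=np.array(k['mount']); q=R.from_quat(obs['eef_rot']).inv().apply(P-obs['tool_pos'])
        q=(q-m[:3,3])@m[:3,:3]; s=np.linalg.norm(q[:,:2],axis=1); th=np.arctan2(s,q[:,2])
        u=q[:,:2]/s[:,None]*th[:,None]
    else:
        q=R.from_quat(k['rotation']).inv().apply(P-k['eye']); u=q[:,:2]/q[:,2:]
    return u*[K[0,0],K[1,1]]+[K[0,2],K[1,2]]
Z=np.array([0,0,1.])
def blue(im,roi=None):
    h=cv2.cvtColor(im,cv2.COLOR_RGB2HSV); m=cv2.inRange(h,(105,150,60),(125,255,255))
    if roi: 
        z=np.zeros_like(m); x0,y0,x1,y1=roi; z[y0:y1,x0:x1]=m[y0:y1,x0:x1]; m=z
    n,l,s,c=cv2.connectedComponentsWithStats(m); i=1+np.argmax(s[1:,4]); 
    ys,xs=np.where(l==i); return np.c_[xs,ys]
E
python3 - <<'E'
from h import *
o=ctrl.get_obs(); print(R.from_quat(o['eef_rot']).as_matrix().round(3))
for cam,roi in [('top',(190,150,240,230)),('side',(400,250,470,330))]:
    b=blue(ctrl.grab_frame(cam),roi); P=onplane(cam,b,[0,0,16],Z)[:,:2]
    c=P.mean(0); w,v=np.linalg.eigh(np.cov((P-c).T)); t=(P-c)@v[:,1]
    print(cam,len(b),c.round(1),v[:,1].round(3),np.degrees(np.arctan2(v[1,1],v[0,1])),t.min(),t.max())
E
```

```text
[[-0.     0.428 -0.904]
 [ 0.    -0.904 -0.428]
 [-1.    -0.     0.   ]]
top 161 [613.  234.2] [-0.895 -0.446] -153.5313484169238 -46.6304940312392 45.32618726564459
side 378 [619.5 233.2] [-0.897 -0.443] -153.72050389026003 -46.149523071062326 50.88888991491294
```

Emit:
send_rows:
  motion:
    - [[0,-30,-32],[-8.5,0,0],85]
    - [[0,-60,-64],[-17,0,0],85]
    - [[0,-90,-96],[-25.5,0,0],85]
    - [[0,-120,-128],[-34,0,0],85]
    - [[0,-150,-160],[-42.5,0,0],85]
    - [[0,-180,-192],[-51,0,0],85]
    - [[0,-210,-224],[-59.5,0,0],85]
    - [[0,-240,-256],[-68,0,0],85]
    - [[0,-270,-288],[-76.5,0,0],85]
    - [[0,-300,-320],[-85,0,0],85]

```text
clock: 2.0
tool_pos: [428.7, -154.9, 231.6]
eef_rot: [0.402, 0.581, -0.402, 0.582]
ft_force: [0.8, -1.1, 0.2]
grip_width: 84.6
```

```bash
cat >> h.py <<'E'
def goto(p,Rm):
    o=ctrl.get_obs(); T=R.from_quat(o['eef_rot']); 
    print('shift',T.inv().apply(np.array(p)-o['tool_pos']).round(1),'turn',np.degrees((T.inv()*R.from_matrix(Rm)).as_rotvec()).round(2))
def flat(yaw,tilt=0):
    "tool pointing down; tool z along world yaw (deg) ; plate frame if tilt"
    a=np.radians(yaw); z=np.array([np.cos(a),np.sin(a),0]); x=-Z; y=np.cross(z,x)
    return R.from_euler('y',-tilt,degrees=True).as_matrix()@np.c_[x,y,z]
def st():
    o=ctrl.get_obs(); print('t',round(o['clock'],2),'q',o['qpos'].round(2),'p',o['tool_pos'].round(1),'F',o['ft_force'].round(1),'w',round(o['grip_width'],1)); return o
E
python3 - <<'E'
from h import *
st(); goto([585,218,200],flat(26.4))
E
```

```text
t 2.0 q [ 0.73  0.14 -0.48  2.    0.07  1.02  0.57] p [ 428.7 -154.9  231.6] F [ 0.8 -1.1  0.2] w 84.6
shift [  31.5  278.  -293.6] turn [-9.569e+01  4.000e-02  2.000e-02]
```

Emit:
send_rows:
  motion:
    - [[3,28,-29],[-8.5,0,0],85]
    - [[6,56,-58],[-17,0,0],85]
    - [[9,84,-87],[-25.5,0,0],85]
    - [[12,112,-116],[-34,0,0],85]
    - [[15,140,-145],[-42.5,0,0],85]
    - [[18,168,-174],[-51,0,0],85]
    - [[21,196,-203],[-59.5,0,0],85]
    - [[24,224,-232],[-68,0,0],85]
    - [[27,252,-260],[-76.5,0,0],85]
    - [[30,278,-293],[-85,0,0],85]

```text
clock: 3.0
tool_pos: [586.2, 218.3, 201.2]
eef_rot: [-0.099, 0.7, 0.098, 0.7]
ft_force: [0.2, -1.4, 0.4]
grip_width: 85.3
```

```bash
cat > look.py <<'E'
from h import *
import sys
o=st(); im=save('wrist',sys.argv[1]); b=blue(im); P=onplane('wrist',b,[0,0,15],Z,o)[:,:2]
c=P.mean(0); w,v=np.linalg.eigh(np.cov((P-c).T)); t=(P-c)@v[:,1]
print(len(b),c.round(1),v[:,1].round(3),np.degrees(np.arctan2(v[1,1],v[0,1])),t.min(),t.max())
for n in ['worm_top','wrench_grip','fixed_jaw']:
    print(n,[(np.round(d['xyz']).tolist(),round(d['confidence'],2)) for d in ctrl.look_for(n,'wrist')[:2]])
E
python3 look.py c; python3 -c "
from h import *
goto([585,218,200],flat(26.4))"
```

```text
t 3.0 q [ 0.18  0.58 -0.82  1.62  0.46  1.14  1.09] p [586.2 218.3 201.2] F [ 0.2 -1.4  0.4] w 85.3
72 [ 957.9 -335.7] [-0.304  0.953] 107.67197752007806 -63.25125069195067 54.524443075925724
worm_top [([544.0, 208.0, 12.0], 0.76)]
wrench_grip [([550.0, 208.0, 12.0], 0.89), ([642.0, -83.0, 98.0], 0.72)]
fixed_jaw [([548.0, 207.0, 16.0], 0.73), ([640.0, -83.0, 95.0], 0.6)]
shift [ 1.  -0.3 -0. ] turn [-10.64  -0.03  -0.  ]
```

View pics/c.png

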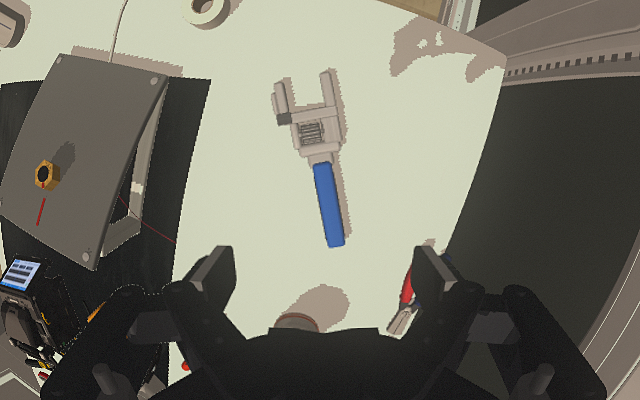

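Wrist view: the wrench head is at about (311,115) with the moving jaw on the left. The blue sleeve runs from (322,163) to (336,246). The nut is at (46,174) and its mark seems to lie near the plate line, which runs to (40,222).

```bash
sed -i 's/(105,150,60),(125,255,255)/(100,120,60),(130,255,255)/' h.py; python3 - <<'E'
from h import *
o=ctrl.get_obs(); im=cv2.imread('pics/c.png')[:,:,::-1].copy()
b=blue(im,(290,140,380,260))
for h in (14,9):
    P=onplane('wrist',b,[0,0,h],Z,o)[:,:2]; c=P.mean(0); w,v=np.linalg.eigh(np.cov((P-c).T)); t=(P-c)@v[:,1]
    print(len(b),c.round(1),np.degrees(np.arctan2(v[1,1],v[0,1])),t.min(),t.max(), ((P-c)@v[:,0]).min(),((P-c)@v[:,0]).max())
P=onplane('wrist',[[329,73],[287,82],[299,119],[340,145],[303,150]],[0,0,14],Z,o);print(P.round(1))
cv2.imwrite('pics/c_nut.png',cv2.resize(im[130:240,0:100],None,fx=5,fy=5,interpolation=cv2.INTER_CUBIC)[:,:,::-1])
E
```

```text
1488 [609.5 232.7] -153.71800576002352 -51.0215562148034 47.381494974762134 -9.997742001065648 9.994094806601474
1488 [610.9 233.2] -153.71800576002352 -51.797372916471474 48.101962123915015 -10.149764318666872 10.146061666184742
[[472.6 194.1  14. ]
 [493.4 154.3  14. ]
 [528.4 177.2  14. ]
 [543.4 226.4  14. ]
 [559.2 190.   14. ]]
```

View pics/c_nut.png

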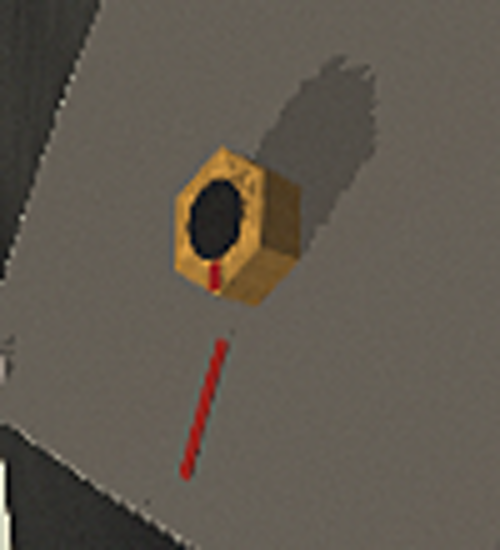

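```bash
python3 - <<'E'
from h import *
o=ctrl.get_obs(); n=np.array([-np.sin(np.radians(25)),0,np.cos(np.radians(25))])
P=onplane('wrist',[[215/5,130+220/5]],[0,0,85+18*n[2]],Z,o)[0]; f=P-18*n; print('foot',f)
B=np.c_[[n[2],0,-n[0]],[0,1,0],n]
def pl(px,h): return (onplane('wrist',np.array(px)/5+[0,130],f+h*n,n,o)-f)@B
c=[[225,148],[265,170],[262,240],[218,292],[177,270],[178,197]]
q=pl(c,16);print('corners',q.round(1),np.degrees(np.arctan2(q[:,1],q[:,0])).round(1), q[:,:2].mean(0))
m=pl([[215,263],[214,290]],16);print('mark',m.round(1)); print('line',pl([[223,341],[186,478]],0).round(1))
q=q-q.mean(0);print(np.degrees(np.arctan2(q[:,1],q[:,0])).round(1))
for cam in ['top','wrist']:
    for nm in ['nut','nut_mark']: print(cam,nm,[(np.round(d['xyz']).tolist(),round(d['confidence'],2)) for d in ctrl.look_for(nm,cam)[:2]])
goto([586,221,40],flat(26.3)); goto([586,221,2],flat(26.3))
E
```

```text
foot [646.69398722 -86.4243154   85.        ]
corners [[-15.9  -7.   16. ]
 [-14.3   9.6  16. ]
 [  0.3  16.2  16. ]
 [ 14.6   6.5  16. ]
 [ 13.8 -10.4  16. ]
 [ -1.7 -18.4  16. ]] [-156.3  146.2   89.    24.   -37.   -95.2] [-0.52879327 -0.57742104]
mark [[ 8.9  2.5 16. ]
 [14.6  4.9 16. ]]
line [[25.9 -3.3  0. ]
 [59.4 -4.4  0. ]]
[-157.4  143.7   87.2   25.1  -34.4  -93.6]
top nut [([641.0, -96.0, 103.0], 0.49)]
top nut_mark []
wrist nut [([641.0, -83.0, 98.0], 0.69), ([623.0, -57.0, 63.0], 0.41)]
wrist nut_mark [([641.0, -83.0, 95.0], 0.93)]
shift [161.7   4.7   1.8] turn [-10.71   0.03   0.09]
shift [199.7   4.7   1.7] turn [-10.71   0.03   0.09]
```

Emit:
send_rows:
  motion:
    - [[40,2,1],[-5.4,0,0],85]
    - [[85,4.5,1.7],[-10.7,0,0],60]
    - [[130,4.7,1.7],[-10.7,0,0],50]
    - [[165,4.7,1.7],[-10.7,0,0],45]
    - [[185,4.7,1.7],[-10.7,0,0],45]
    - [[198,4.7,1.7],[-10.7,0,0],40]
    - [[198,4.7,1.7],[-10.7,0,0],10]
    - [[198,4.7,1.7],[-10.7,0,0],10]
    - [[198,4.7,1.7],[-10.7,0,0],10]
    - [[198,4.7,1.7],[-10.7,0,0],10]
  newtons: 60

```text
clock: 4.4
tool_pos: [586.5, 221.1, 4.8]
eef_rot: [-0.161, 0.688, 0.16, 0.689]
ft_force: [-0.2, 0.3, -2.8]
grip_width: 19.2
```

```bash
python3 -c "
from h import *
st(); print(R.from_quat(ctrl.get_obs()['eef_rot']).as_matrix().round(3))"
```

```text
t 4.4 q [ 0.09  0.83 -0.7   1.72  0.69  0.85  1.11] p [586.5 221.1   4.8] F [-0.2  0.3 -2.8] w 19.2
[[ 0.002 -0.443  0.897]
 [-0.001  0.897  0.443]
 [-1.    -0.002  0.002]]
```

Emit:
send_rows:
  motion:
    - [[-20,0,0],[0,0,0],10]
    - [[-60,0,0],[0,0,0],10]
    - [[-105,0,0],[0,0,0],10]
    - [[-150,0,0],[0,0,0],10]
    - [[-195,-15,0],[8.5,0,0],10]
    - [[-225,-45,0],[17,0,0],10]
    - [[-235,-75,0],[25.5,0,0],10]
    - [[-235,-105,0],[34,0,0],10]
    - [[-235,-130,0],[42.5,0,0],10]
    - [[-235,-150,0],[51,0,0],10]

```text
clock: 5.4
tool_pos: [652.6, 85.4, 242.1]
eef_rot: [0.154, 0.689, -0.154, 0.692]
ft_force: [0.4, 1.1, -2.4]
grip_width: 19.2
```

```bash
python3 -c "
from h import *
st(); goto([535,-130,240],flat(206));goto([555,0,240],flat(-110))"
```

```text
t 5.4 q [ 0.27  0.54 -0.65  1.5   0.35  1.21  0.7 ] p [652.6  85.4 242.1] F [ 0.4  1.1 -2.4] w 19.2
shift [   1.8 -245.   -15.2] turn [ 1.289e+02  6.000e-02 -2.700e-01]
shift [   1.8 -118.8  -52.2] turn [84.9   0.14 -0.21]
```

Emit:
send_rows:
  motion:
    - [[0,-12,-5],[8.5,0,0],10]
    - [[0,-24,-10],[17,0,0],10]
    - [[0,-36,-15],[25.5,0,0],10]
    - [[0,-48,-20],[34,0,0],10]
    - [[0,-60,-25],[42.5,0,0],10]
    - [[0,-72,-30],[51,0,0],10]
    - [[0,-84,-36],[59.5,0,0],10]
    - [[0,-96,-42],[68,0,0],10]
    - [[0,-108,-47],[76.5,0,0],10]
    - [[0,-119,-52],[85,0,0],10]

```text
clock: 6.4
tool_pos: [554.4, 0.0, 243.5]
eef_rot: [0.582, 0.403, -0.579, 0.405]
ft_force: [-0.1, 0.5, -2.4]
grip_width: 19.4
```

```bash
cat >> h.py <<'E'
n=np.array([-np.sin(np.radians(25)),0,np.cos(np.radians(25))]); B=np.c_[[n[2],0,-n[0]],[0,1,0],n]
F0=np.array([646.7,-88,85.])
def plate(px,h,o,f=F0,cam='wrist'): return (onplane(cam,px,f+h*n,n,o)-f)@B
def wpose(x,y,yaw,h,f=F0,grip=100,tip=4.8):
    "tool pose so that wrench origin at plate (x,y), underside h above plate"
    a=np.radians(yaw); return f+B@np.array([x-grip*np.cos(a),y-grip*np.sin(a),h+tip]), flat(yaw+180,25)
E
python3 -c "
from h import *
st(); 
p,r=wpose(0,0,25,90);print(p);goto(p,r)"
```

```text
t 6.4 q [ 0.26  0.3  -0.38  1.77  0.12  1.09 -0.52] p [554.4   0.  243.5] F [-0.1  0.5 -2.4] w 19.4
[ 524.4964083  -130.26182617  132.61575606]
shift [110.7  16.9 132.7] turn [43.9  17.18 18.61]
```

```bash
python3 -c "
from h import *
p,r=wpose(-45,-20,25,50);print(p);goto(p,r)"
```

```text
[ 500.61728836 -150.26182617   77.3456228 ]
shift [165.9   1.2 159.9] turn [43.9  17.18 18.61]
```

Emit:
send_rows:
  motion:
    - [[10,0,27],[7.3,2.9,3.1],10]
    - [[30,0,54],[14.6,5.7,6.2],10]
    - [[55,0,80],[22,8.6,9.3],10]
    - [[80,0,107],[29.3,11.5,12.4],10]
    - [[110,0,134],[36.6,14.3,15.5],10]
    - [[140,1,160],[43.9,17.2,18.6],10]
    - [[166,1,160],[43.9,17.2,18.6],10]
    - [[166,1,160],[43.9,17.2,18.6],10]

```text
clock: 7.2
tool_pos: [497.4, -147.6, 85.3]
eef_rot: [0.823, 0.121, -0.527, 0.176]
ft_force: [0.9, 0.9, -2.5]
grip_width: 19.5
```

```bash
python3 - <<'E'
from h import *
o=st(); im=save('wrist','d'); p,r=wpose(-45,-20,25,50); goto(p,r)
u=project('wrist',[F0+16*n],o)[0]; print(u); 
x,y=u.astype(int); x0=max(0,x-80);y0=max(0,y-60); print(x0,y0)
cv2.imwrite('pics/d2.png',np.vstack([cv2.resize(im[:,:],(480,300)),cv2.resize(im[y0:y0+75,x0:x0+120],(480,300),interpolation=cv2.INTER_CUBIC)])[:,:,::-1])
E
```

```text
t 7.2 q [ 0.36  0.31 -0.05  2.28 -0.73  0.19 -0.13] p [ 497.4 -147.6   85.3] F [ 0.9  0.9 -2.5] w 19.5
shift [7.8 3.1 2.7] turn [-0.28 -0.03  0.99]
[329.56029509  -7.63753957]
249 0
```

View pics/d2.png

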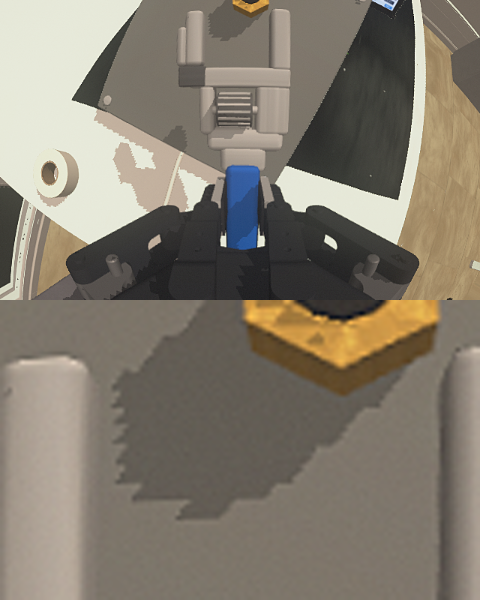

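The mouth is just down-slope of the nut, whose near corner is at about (335,16) px. Its front edges look symmetric about the wrench axis, so a yaw of about 25° fits. Joint 6 is at its lower limit here, but moving further out should relieve it.

```bash
python3 - <<'E'
from h import *
o=ctrl.get_obs()
print(plate([[249+343/4,363/4-75],[249+245/4,320/4-75],[249+437/4,323/4-75]],16,o))
T=R.from_quat(o['eef_rot']).as_matrix(); print((B.T@T).round(3))
p,r=wpose(0,0,25,40);print(p);goto(p,r)
E
```

```text
[[-12.97180874  -8.28652724  16.        ]
 [-12.37957973   8.39363697  16.        ]
 [ -0.34016099 -18.32699406  16.        ]]
[[-0.007  0.418 -0.908]
 [ 0.016 -0.908 -0.418]
 [-1.    -0.017 -0.   ]]
[ 545.62732139 -130.26182617   87.3003667 ]
shift [ 17.8   4.  -46.6] turn [-0.28 -0.03  0.99]
```

```bash
sed -i 's/F0=np.array(\[646.7,-88,85.\])/F0=np.array([648.5,-89.1,85.])/' h.py; python3 - <<'E'
from h import *
o=ctrl.get_obs(); T=R.from_quat(o['eef_rot']).as_matrix()
W=np.c_[-T[:,2],-T[:,1],-T[:,0]]
w=lambda q:o['tool_pos']+W@(np.array(q)-[-100,0,4.8])
for q in [(17,-15,14),(17,24,14),(-45,5,22),(-20,-15,14),(-20,24,14)]: print(q,project('wrist',[w(q)],o).round(1))
p,r=wpose(-40,0,25,3);print(p);goto(p,r)
p,r=wpose(0,0,25,40);print(p);goto(p,r)
p,r=wpose(0,-1,25,2);print(p);goto(p,r)
E
```

```text
(17, -15, 14) [[360.2   6.5]]
(17, 24, 14) [[269.9   7.4]]
(-45, 5, 22) [[313.1 146.9]]
(-20, -15, 14) [[360.9  87.5]]
(-20, 24, 14) [[268.9  88. ]]
[ 526.81188559 -131.36182617   36.86224811]
shift [ 55.8 -10.4 -11.2] turn [-0.28 -0.03  0.99]
[ 547.42732139 -131.36182617   87.3003667 ]
shift [ 18.5   5.7 -47.6] turn [-0.28 -0.03  0.99]
[ 563.48681534 -132.36182617   52.8606708 ]
shift [ 56.5   7.2 -47.2] turn [-0.28 -0.03  0.99]
```

```bash
sed -i 's/grip=100/grip=102/' h.py; python3 - <<'E'
from h import *
a=np.radians(25); wx=np.array([np.cos(a),np.sin(a)]); wy=np.array([-wx[1],wx[0]])
q=-6*wx-2*wy; p,r=wpose(*q,25,30);print(p);goto(p,r)
E
```

```text
[ 545.84839801 -136.55538784   75.53032345]
shift [ 28.5   7.9 -39.6] turn [-0.28 -0.03  0.99]
```

Emit:
send_rows:
  motion:
    - [[-5,4,-20],[-0.1,0,0.5],10]
    - [[8,8,-39.6],[-0.3,0,1],10]
    - [[28.5,8,-39.6],[-0.3,0,1],10]
    - [[28.5,8,-39.6],[-0.3,0,1],10]

```text
clock: 7.65
tool_pos: [546.9, -134.6, 75.4]
eef_rot: [0.824, 0.118, -0.524, 0.183]
ft_force: [-0.8, 0.4, -2.5]
grip_width: 18.9
```

```bash
python3 - <<'E'
from h import *
o=st(); im=save('wrist','e')
a=np.radians(25); wx=np.array([np.cos(a),np.sin(a)]); wy=np.array([-wx[1],wx[0]])
q=-6*wx-2*wy; p,r=wpose(*q,25,30);print(p);goto(p,r)
cv2.imwrite('pics/e2.png',cv2.resize(im[0:200,200:440],(720,600),interpolation=cv2.INTER_CUBIC)[:,:,::-1])
E
```

```text
t 7.65 q [ 0.16  0.39  0.1   2.2  -0.85  0.19 -0.08] p [ 546.9 -134.6   75.4] F [-0.8  0.4 -2.5] w 18.9
[ 545.84839801 -136.55538784   75.53032345]
shift [0.2 1.  0.8] turn [ 0.1  -0.06  0.11]
```

View pics/e2.png

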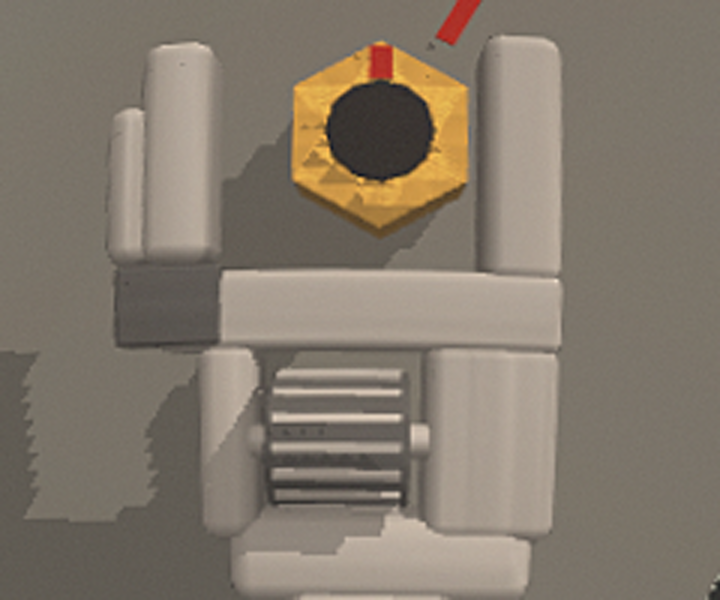

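The nut is squarely aligned with the mouth: plug centre at crop (380,130), fixed jaw inner face at x≈477 and back of the mouth at y≈270.

```bash
python3 - <<'E'
from h import *
o=ctrl.get_obs(); T=R.from_quat(o['eef_rot']).as_matrix(); W=np.c_[-T[:,2],-T[:,1],-T[:,0]]
w=lambda q:o['tool_pos']+W@(np.array(q)-[-102,0,4.8])
px=np.array([[380,130]])/3+[200,0]
P=onplane('wrist',px,F0+18*n,n,o)[0]; print('foot',(P-18*n-F0)@B)
for q in [(17,-15,14),(17,24,14),(-20,-15,14)]: print(q,((project('wrist',[w(q)],o)-[200,0])*3).round(1))
f=P-18*n; print('foot in wrench',(W.T@(f-w([0,0,0]))).round(1))
a=np.radians(25); wx=np.array([np.cos(a),np.sin(a)]); wy=np.array([-wx[1],wx[0]])
for h in (8,1): p,r=wpose(*(-6*wx-2*wy),25,h);goto(p,r)
E
```

```text
foot [-6.35451732e-01 -1.99614150e+00 -9.15933995e-16]
(17, -15, 14) [[480.6   7.4]]
(17, 24, 14) [[210.1  10.1]]
(-20, -15, 14) [[482.8 248.7]]
foot in wrench [  3.7  -0.8 -30.3]
shift [22.2  1.1  0.8] turn [ 0.1  -0.06  0.11]
shift [29.2  1.1  0.9] turn [ 0.1  -0.06  0.11]
```

Emit:
send_rows:
  motion:
    - [[8,3.3,1],[0,0,0],10]
    - [[16,3.3,1],[0,0,0],10]
    - [[22,3.3,1],[0,0,0],10]
    - [[22,3.3,1],[0,0,0],10]

```text
clock: 8.1
tool_pos: [555.6, -138.3, 56.7]
eef_rot: [0.824, 0.118, -0.524, 0.182]
ft_force: [0.1, 0.9, -2.6]
grip_width: 19.1
```

```bash
sed -i 's/grip=102/grip=98/; s/F0=np.array(\[648.5,-89.1,85.\])/F0=np.array([647.9,-91.1,85.])/' h.py; python3 - <<'E'
from h import *
o=st(); im=save('wrist','f')
a=np.radians(25); wx=np.array([np.cos(a),np.sin(a)]); wy=np.array([-wx[1],wx[0]])
for h in (8,1): p,r=wpose(*(-0.5*wx-2*wy),25,h);goto(p,r)
cv2.imwrite('pics/f2.png',cv2.resize(im[0:130,230:400],(680,520),interpolation=cv2.INTER_CUBIC)[:,:,::-1])
E
```

```text
t 8.1 q [ 0.12  0.44  0.15  2.19 -1.09  0.19  0.16] p [ 555.6 -138.3   56.7] F [ 0.1  0.9 -2.6] w 19.1
shift [ 0.8 -0.5 -8. ] turn [ 0.1  -0.1   0.15]
shift [ 7.8 -0.5 -8. ] turn [ 0.1  -0.1   0.15]
```

View pics/f2.png

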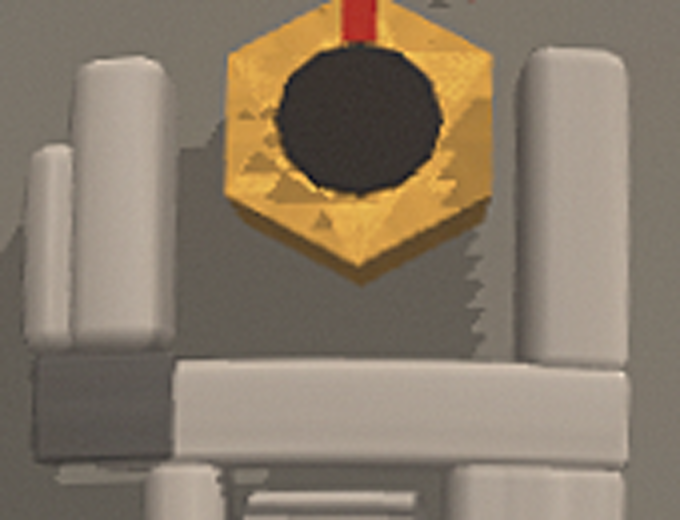

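The nut is inside the mouth with gaps of about 2.8 mm (fixed side) and 5.9 mm. The near corner is about 10.5 mm ahead of the back of the mouth, so I slide forward 8.5 mm and then lower.

Emit:
send_rows:
  motion:
    - [[0,0,-4],[0,0,0],10]
    - [[0.5,-0.5,-8.5],[0,0,0],10]
    - [[3,-0.5,-8.5],[0,0,0],10]
    - [[5.5,-0.5,-8.5],[0,0,0],10]
    - [[7,-0.5,-8.5],[0,0,0],10]
    - [[7,-0.5,-8.5],[0,0,0],10]

```text
clock: 8.75
tool_pos: [565.2, -134.3, 53.3]
eef_rot: [0.823, 0.118, -0.524, 0.182]
ft_force: [0.2, -0.1, -2.8]
grip_width: 19.5
```

```bash
python3 - <<'E'
from h import *
o=st()
a=np.radians(25); wx=np.array([np.cos(a),np.sin(a)]); wy=np.array([-wx[1],wx[0]])
for h in (1,0): p,r=wpose(*(0*wx-2*wy),25,h);goto(p,r)
E
```

```text
t 8.75 q [ 0.08  0.46  0.19  2.17 -1.12  0.2   0.17] p [ 565.2 -134.3   53.3] F [ 0.2 -0.1 -2.8] w 19.5
shift [ 0.5  0.2 -0.4] turn [ 0.09 -0.07  0.17]
shift [ 1.5  0.2 -0.3] turn [ 0.09 -0.07  0.17]
```

Emit:
send_rows:
  motion:
    - [[1,0,0],[0,0,0],10]
    - [[2,0,0],[0,0,0],10]
    - [[2,0,0],[0,0,0],10]

```text
clock: 9.05
tool_pos: [565.8, -134.3, 52.1]
eef_rot: [0.824, 0.118, -0.524, 0.182]
ft_force: [-15.0, 3.3, 21.4]
grip_width: 19.2
```

```bash
python3 - <<'E'
from h import *
o=st()
E
```

```text
t 9.05 q [ 0.08  0.47  0.19  2.17 -1.14  0.2   0.18] p [ 565.8 -134.3   52.1] F [-15.    3.3  21.4] w 19.2
```

Emit:
send_rows:
  motion:
    - [[-0.7,0,0],[0,0,0],10]
    - [[-0.7,0,0],[0,0,0],45]
    - [[-0.7,0,0],[0,0,0],45]
    - [[-0.7,0,0],[0,0,0],45]
    - [[-15,0,0],[0,0,0],45]
    - [[-40,0,0],[0,0,0],45]
    - [[-40,0,0],[0,0,0],45]

```text
clock: 9.75
tool_pos: [549.0, -134.7, 90.3]
eef_rot: [0.824, 0.118, -0.523, 0.182]
ft_force: [0.1, 0.2, -0.3]
grip_width: 45.1
```

```bash
python3 - <<'E'
from h import *
o=st(); im=save('wrist','g')
cv2.imwrite('pics/g2.png',cv2.resize(im[0:200,180:440],(780,600),interpolation=cv2.INTER_CUBIC)[:,:,::-1])
E
```

```text
t 9.75 q [-0.06  0.38  0.35  2.2  -1.    0.28  0.04] p [ 549.  -134.7   90.3] F [ 0.1  0.2 -0.3] w 45.1
```

View pics/g2.png

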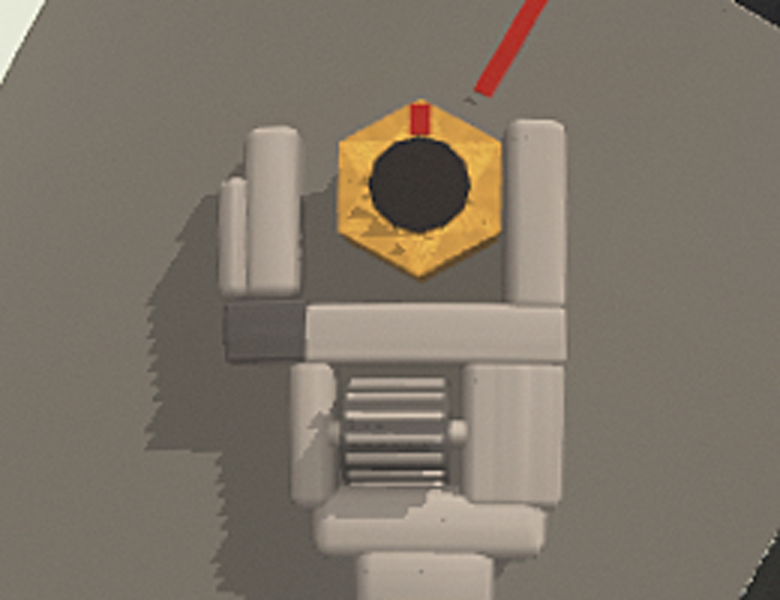

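The wrench stayed put round the nut: the right gap is about 1.5 mm, the back gap about 5 mm, and the worm is at crop (396,432).

```bash
python3 - <<'E'
from h import *
o=ctrl.get_obs(); T=R.from_quat(o['eef_rot']).as_matrix()
P=onplane('wrist',np.array([[396,432]])/3+[180,0],F0+20*n,n,o)[0]; print('worm',(P-F0)@B)
P=P+2*n  # top
a=np.radians(25); wx=B@[np.cos(a),np.sin(a),0]; print('worm by geometry',(-47.5*wx)@B+5*np.array([-np.sin(a),np.cos(a),0]))
goto(P+15*n-8*wx,flat(205,25)); goto(P-8*wx,flat(205,25))
E
```

```text
worm [-42.75778358 -14.46063044  20.        ]
worm by geometry [-45.16271119 -15.5428285    0.        ]
shift [  8.8  -7.  -44.6] turn [ 0.12 -0.21  0.12]
shift [ 23.8  -7.  -44.6] turn [ 0.12 -0.21  0.12]
```

Emit:
send_rows:
  motion:
    - [[0,-7,-20],[0,0,0],0]
    - [[0,-7,-43],[0,0,0],0]
    - [[8,-7,-43],[0,0,0],0]
    - [[15,-7,-43],[0,0,0],0]
    - [[18,-7,-43],[0,0,0],0]
    - [[18,-7,-43],[0,0,0],0]
    - [[20,-7,-43],[0,0,0],0]
    - [[21,-7,-43],[0,0,0],0]
    - [[21,-7,-43],[0,0,0],0]

```text
clock: 10.7
tool_pos: [590.7, -109.8, 85.7]
eef_rot: [0.824, 0.118, -0.523, 0.183]
ft_force: [-0.3, 0.3, -0.1]
grip_width: 0.3
```

```bash
python3 - <<'E'
from h import *
o=st()
E
```

```text
t 10.7 q [-0.15  0.44  0.38  2.12 -0.96  0.28 -0.08] p [ 590.7 -109.8   85.7] F [-0.3  0.3 -0.1] w 0.3
```

Emit:
send_rows:
  motion:
    - [[1,0,0],[0,0,0],0]
    - [[2,0,0],[0,0,0],0]
    - [[2.5,0,0],[0,0,0],0]
    - [[2.5,0,0],[0,0,0],0]

```text
clock: 11.1
tool_pos: [591.8, -109.8, 83.4]
eef_rot: [0.824, 0.118, -0.523, 0.183]
ft_force: [0.6, 0.7, -0.2]
grip_width: -0.2
```

```bash
python3 - <<'E'
from h import *
o=st()
print((o['tool_pos']-F0)@B)
E
```

```text
t 11.1 q [-0.14  0.44  0.37  2.12 -0.97  0.28 -0.07] p [ 591.8 -109.8   83.4] F [ 0.6  0.7 -0.2] w -0.2
[-51.5705831  -18.65734779  22.25094413]
```

Emit:
send_rows:
  motion:
    - [[0.5,0,0],[0,0,0],0]
    - [[1,0,0],[0,0,0],0]
    - [[1,0,0],[0,0,0],0]

```text
clock: 11.4
tool_pos: [592.2, -109.8, 82.7]
eef_rot: [0.824, 0.118, -0.523, 0.182]
ft_force: [-5.3, 0.1, 7.2]
grip_width: -0.1
```

```bash
python3 - <<'E'
from h import *
o=st()
print((o['tool_pos']-F0)@B,o['ft_force']@B)
E
```

```text
t 11.4 q [-0.14  0.45  0.37  2.12 -0.98  0.28 -0.06] p [ 592.2 -109.8   82.7] F [-5.3  0.1  7.2] w -0.1
[-51.51207207 -18.71658327  21.42876358] [-1.72809921  0.14936855  8.78925467]
```

Emit:
send_rows:
  motion:
    - [[0.4,0,-2],[0,0,0],0]
    - [[0.4,0,-4],[0,0,0],0]
    - [[0.4,0,-6],[0,0,0],0]
    - [[0.4,0,-8],[0,0,0],0]

```text
clock: 11.8
tool_pos: [598.1, -106.8, 85.4]
eef_rot: [0.824, 0.118, -0.523, 0.182]
ft_force: [-14.8, 0.2, 14.8]
grip_width: -0.1
```

```bash
python3 - <<'E'
from h import *
o=st()
print((o['tool_pos']-F0)@B,o['ft_force']@B)
E
```

```text
t 11.8 q [-0.17  0.45  0.39  2.11 -0.96  0.29 -0.09] p [ 598.1 -106.8   85.4] F [-14.8   0.2  14.8] w -0.1
[-45.01650333 -15.7250184   21.4038474 ] [-7.11457783  0.19583191 19.66329553]
```

Emit:
send_rows:
  motion:
    - [[0.2,0,-2],[0,0,0],0]
    - [[0.2,0,-4],[0,0,0],0]
    - [[0.2,0,-6],[0,0,0],0]
    - [[0.2,0,-8],[0,0,0],0]
    - [[0.2,0,-9],[0,0,0],0]

```text
clock: 12.3
tool_pos: [604.8, -103.4, 88.6]
eef_rot: [0.824, 0.118, -0.524, 0.182]
ft_force: [-12.1, -0.4, 11.5]
grip_width: -0.1
```

```bash
python3 - <<'E'
from h import *
o=st(); im=save('wrist','h')
print((o['tool_pos']-F0)@B,o['ft_force']@B)
cv2.imwrite('pics/h2.png',cv2.resize(im[60:260,180:440],(780,600),interpolation=cv2.INTER_CUBIC)[:,:,::-1])
E
```

```text
t 12.3 q [-0.19  0.46  0.42  2.09 -0.94  0.3  -0.13] p [ 604.8 -103.4   88.6] F [-12.1  -0.4  11.5] w -0.1
[-37.57981584 -12.33137722  21.49753258] [-6.10127365 -0.35257072 15.53094745]
```

View pics/h2.png

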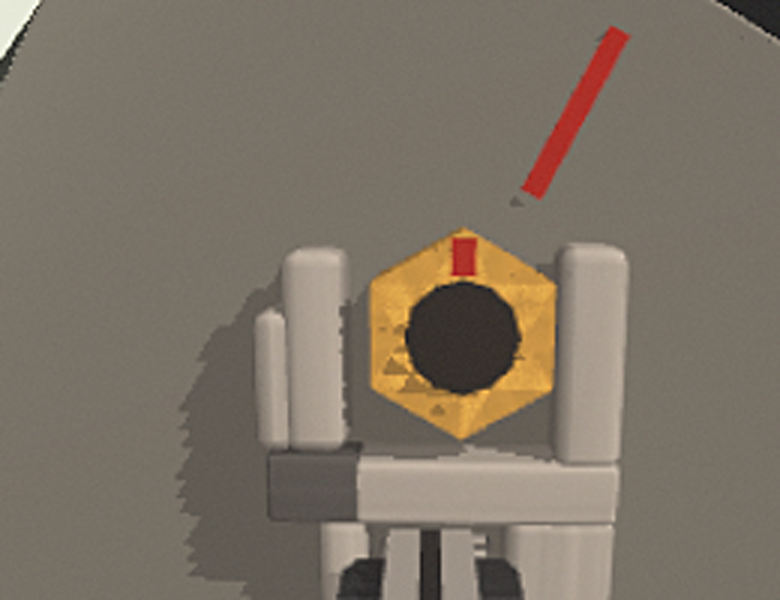

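The jaw has closed about 4 mm: the left gap is now about 4 mm, the right about 0, and the nut has not moved. Next stroke.

Emit:
send_rows:
  motion:
    - [[-5,0,0],[0,0,0],0]
    - [[-5,0,17],[0,0,0],0]
    - [[-2,0,17],[0,0,0],0]
    - [[0.2,0,17],[0,0,0],0]
    - [[0.2,0,15],[0,0,0],0]
    - [[0.2,0,13],[0,0,0],0]
    - [[0.2,0,11],[0,0,0],0]
    - [[0.2,0,9],[0,0,0],0]
    - [[0.2,0,7],[0,0,0],0]
    - [[0.2,0,5],[0,0,0],0]

```text
clock: 13.35
tool_pos: [600.8, -105.7, 86.7]
eef_rot: [0.824, 0.117, -0.524, 0.182]
ft_force: [-13.9, -1.5, 12.7]
grip_width: -0.1
```

```bash
python3 - <<'E'
from h import *
o=st()
print((o['tool_pos']-F0)@B,o['ft_force']@B)
E
```

```text
t 13.35 q [-0.18  0.45  0.41  2.1  -0.95  0.3  -0.11] p [ 600.8 -105.7   86.7] F [-13.9  -1.5  12.7] w -0.1
[-41.9975696  -14.63178421  21.46458227] [-7.205172   -1.46262804 17.40455348]
```

Emit:
send_rows:
  motion:
    - [[0.2,0,-2],[0,0,0],0]
    - [[0.2,0,-4],[0,0,0],0]
    - [[0.2,0,-5],[0,0,0],0]
    - [[-5,0,-5],[0,0,0],0]
    - [[-5,0,12],[0,0,0],0]
    - [[-2,0,12],[0,0,0],0]
    - [[0.1,0,12],[0,0,0],0]
    - [[0.2,0,10],[0,0,0],0]
    - [[0.2,0,8],[0,0,0],0]

```text
clock: 14.25
tool_pos: [593.9, -109.5, 83.3]
eef_rot: [0.824, 0.117, -0.525, 0.181]
ft_force: [-18.7, -1.4, 16.1]
grip_width: -0.1
```

```bash
python3 - <<'E'
from h import *
o=st()
print((o['tool_pos']-F0)@B,o['ft_force']@B)
E
```

```text
t 14.25 q [-0.16  0.45  0.39  2.12 -0.97  0.29 -0.08] p [ 593.9 -109.5   83.3] F [-18.7  -1.4  16.1] w -0.1
[-49.66412999 -18.39209489  21.27875114] [-10.0867056   -1.40863739  22.50892131]
```

Emit:
send_rows:
  motion:
    - [[0,0,-2],[0,0,0],0]
    - [[0,0,-4],[0,0,0],0]

```text
clock: 14.45
tool_pos: [596.6, -107.8, 84.7]
eef_rot: [0.823, 0.117, -0.525, 0.181]
ft_force: [-18.9, 0.2, 15.3]
grip_width: -0.0
```

```bash
python3 - <<'E'
from h import *
o=st()
print((o['tool_pos']-F0)@B,o['ft_force']@B)
im=save('wrist','i')
cv2.imwrite('pics/i2.png',cv2.resize(im[60:260,180:440],(780,600),interpolation=cv2.INTER_CUBIC)[:,:,::-1])
E
```

```text
t 14.45 q [-0.17  0.45  0.4   2.11 -0.96  0.29 -0.09] p [ 596.6 -107.8   84.7] F [-18.9   0.2  15.3] w -0.0
[-46.60513378 -16.71345622  21.37226589] [-10.68416401   0.21717922  21.85288583]
```

View pics/i2.png

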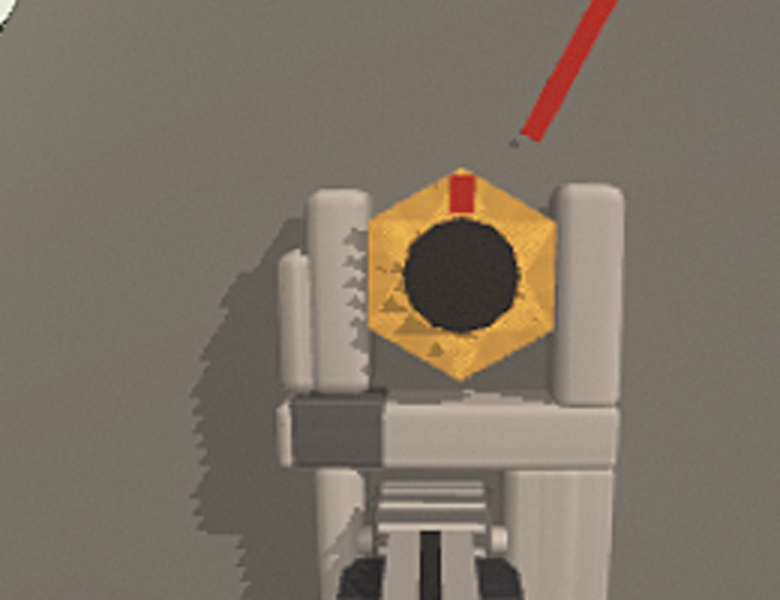

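Both jaws now touch the nut's flats and the drag force has risen from about 7 to 10.7 N. One more short drag to make sure it is snug.

Emit:
send_rows:
  motion:
    - [[0.2,0,-2],[0,0,0],0]
    - [[0.2,0,-4],[0,0,0],0]
    - [[0.2,0,-6],[0,0,0],0]

```text
clock: 14.8
tool_pos: [600.3, -105.8, 86.2]
eef_rot: [0.823, 0.117, -0.526, 0.18]
ft_force: [-31.5, -5.7, 18.4]
grip_width: -0.2
```

```bash
python3 - <<'E'
from h import *
o=st()
print((o['tool_pos']-F0)@B,o['ft_force']@B)
E
```

```text
t 14.8 q [-0.19  0.46  0.42  2.1  -0.95  0.31 -0.12] p [ 600.3 -105.8   86.2] F [-31.5  -5.7  18.4] w -0.2
[-42.6569806  -14.67568883  21.25065749] [-20.71770121  -5.66752667  30.00185574]
```

Emit:
send_rows:
  motion:
    - [[-5,0,3],[0,0,0],0]
    - [[-25,0,20],[0,0,0],0]
    - [[-28,0,48],[0,0,0],45]
    - [[-28,0,52],[0,0,0],45]
    - [[-28,0,52],[0,0,0],45]

```text
clock: 15.3
tool_pos: [546.0, -127.9, 92.0]
eef_rot: [0.823, 0.117, -0.526, 0.18]
ft_force: [0.8, -0.0, -0.2]
grip_width: 43.0
```

```bash
cat > sw.py <<'E'
from h import *
import sys
yaws=[float(v) for v in sys.argv[2:]]
o=st(); print('plate',((o['tool_pos']-F0)@B).round(1),'F',(o['ft_force']@B).round(1))
for y in yaws: p,r=wpose(0,0,y,float(sys.argv[1]),grip=97,tip=0); print(y,end=' '); goto(p,r)
E
python3 sw.py 5 25; python3 - <<'E'
from h import *
o=ctrl.get_obs(); im=save('wrist','j'); b=blue(im,(280,100,370,330)); P=plate(b,16,o)[:,:2]
c=P.mean(0); w,v=np.linalg.eigh(np.cov((P-c).T)); print(len(b),c,np.degrees(np.arctan2(v[1,1],v[0,1])))
E
```

```text
t 15.3 q [-0.1   0.37  0.38  2.21 -0.98  0.28  0.  ] p [ 546.  -127.9   92. ] F [ 0.8 -0.  -0.2] w 43.0
plate [-89.4 -36.8  49.4] F [ 0.6 -0.  -0.5]
25.0 shift [44.4  4.6  0.2] turn [-0.2   0.15  0.27]
4151 [-109.4796237   -51.21215929] -154.76171731220947
```

Emit:
send_rows:
  motion:
    - [[15,4.5,0],[0,0,0],45]
    - [[30,4.5,0],[0,0,0],45]
    - [[40,4.5,0],[0,0,0],40]
    - [[43.5,4.5,0],[0,0,0],28]
    - [[43.5,4.5,0],[0,0,0],28]
    - [[43.5,4.5,0],[0,0,0],28]
  newtons: 20

```text
clock: 15.95
tool_pos: [566.8, -131.4, 53.7]
eef_rot: [0.823, 0.117, -0.526, 0.18]
ft_force: [-0.2, -0.1, -0.5]
grip_width: 27.6
```

```bash
python3 sw.py 6 25 22 19 16 13 10 7 4
```

```text
t 15.95 q [ 0.03  0.47  0.23  2.17 -1.14  0.22  0.17] p [ 566.8 -131.4   53.7] F [-0.2 -0.1 -0.5] w 27.6
plate [-86.7 -40.3   5.9] F [-0.4 -0.1 -0.3]
25.0 shift [-0.1  0.1  1.4] turn [-0.15  0.11  0.27]
22.0 shift [-0.  -4.9  1.2] turn [2.85 0.12 0.26]
19.0 shift [ -0.  -10.    0.9] turn [5.85 0.13 0.26]
16.0 shift [ -0.  -15.    0.2] turn [8.85 0.13 0.26]
13.0 shift [  0.  -20.   -0.7] turn [11.85  0.14  0.25]
10.0 shift [  0.  -25.   -1.9] turn [14.85  0.15  0.25]
7.0 shift [  0.1 -29.8  -3.3] turn [17.85  0.15  0.25]
4.0 shift [  0.1 -34.6  -5. ] turn [20.85  0.16  0.24]
```

Emit:
send_rows:
  motion:
    - [[0,-2.5,1],[1.4,0,0],28]
    - [[0,-5,1],[2.9,0,0],28]
    - [[0,-7.5,1],[4.4,0,0],28]
    - [[0,-10,0.8],[5.9,0,0],28]

```text
clock: 16.35
tool_pos: [562.6, -122.6, 52.1]
eef_rot: [0.831, 0.089, -0.531, 0.137]
ft_force: [3.3, -1.1, 1.0]
grip_width: 27.7
```

```bash
python3 sw.py 6 19 16 13 10 7 4 1 -2
```

```text
t 16.35 q [ 0.02  0.46  0.22  2.18 -1.17  0.2   0.08] p [ 562.6 -122.6   52.1] F [ 3.3 -1.1  1. ] w 27.7
plate [-91.2 -31.5   6.2] F [ 3.4 -1.1 -0.5]
19.0 shift [ 0.2 -0.   0.5] turn [-0.18  0.1   0.22]
16.0 shift [ 0.2 -5.1  0.4] turn [2.82 0.1  0.21]
13.0 shift [  0.2 -10.2  -0. ] turn [5.82 0.11 0.21]
10.0 shift [  0.3 -15.2  -0.7] turn [8.82 0.12 0.21]
7.0 shift [  0.3 -20.2  -1.6] turn [11.82  0.12  0.21]
4.0 shift [  0.3 -25.2  -2.7] turn [14.82  0.13  0.2 ]
1.0 shift [  0.3 -30.   -4.2] turn [17.82  0.13  0.2 ]
-2.0 shift [  0.3 -34.8  -5.8] turn [20.82  0.14  0.2 ]
```

Emit:
send_rows:
  motion:
    - [[0,-2.5,0.5],[1.4,-2,0],28]
    - [[0,-5,0.4],[2.8,-4,0],28]
    - [[0,-7.5,0.2],[4.3,-5,0],28]
    - [[0,-10.2,0],[5.8,-6,0],28]

```text
clock: 16.75
tool_pos: [559.3, -112.5, 50.6]
eef_rot: [0.808, 0.054, -0.578, 0.099]
ft_force: [1.6, -1.4, -1.0]
grip_width: 28.2
```

```bash
python3 sw.py 6 13 10 7 4 1 -2
```

```text
t 16.75 q [-0.29  0.52  0.54  2.14 -0.95  0.34 -0.33] p [ 559.3 -112.5   50.6] F [ 1.6 -1.4 -1. ] w 28.2
plate [-94.8 -21.4   6.3] F [ 1.  -1.4 -1.6]
13.0 shift [ 0.2  0.4 -0.2] turn [-0.08  6.18 -0.11]
10.0 shift [ 0.2 -4.6 -0.3] turn [ 2.92  6.17 -0.27]
7.0 shift [ 0.2 -9.7 -0.7] turn [ 5.92  6.17 -0.44]
4.0 shift [  0.1 -14.7  -1.4] turn [ 8.91  6.16 -0.6 ]
1.0 shift [ -0.  -19.7  -2.3] turn [11.91  6.14 -0.76]
-2.0 shift [ -0.2 -24.7  -3.5] turn [14.91  6.13 -0.92]
```

Emit:
send_rows:
  motion:
    - [[0,-3,-0.2],[1.5,0,0],28]
    - [[0,-6,-0.4],[3.2,0,0],28]
    - [[0,-9,-0.6],[5,0,0],28]
    - [[0,-12,-1],[7,0,-0.4],28]
    - [[0,-14.7,-1.4],[8.9,0,-0.6],28]
    - [[0,-14.7,-1.4],[8.9,0,-0.6],28]

```text
clock: 17.35
tool_pos: [557.6, -97.7, 49.6]
eef_rot: [0.813, 0.013, -0.581, 0.032]
ft_force: [-0.4, -0.3, -0.2]
grip_width: 27.8
```

```bash
cat > ang.py <<'E'
from h import *
import sys
o=st(); im=save('wrist',sys.argv[1]); 
b=blue(im,(260,60,390,330)); P=plate(b,16,o)[:,:2]
c=P.mean(0); w,v=np.linalg.eigh(np.cov((P-c).T)); v=v[:,1]*np.sign(v[0,1]); print('handle',len(b),c.round(1),np.degrees(np.arctan2(v[1],v[0])).round(2))
hsv=cv2.cvtColor(im,cv2.COLOR_RGB2HSV); m=cv2.inRange(hsv,(0,150,70),(8,255,255))|cv2.inRange(hsv,(172,150,70),(180,255,255))
N,l,s,cc=cv2.connectedComponentsWithStats(m)
for i in range(1,N):
    if s[i,4]<25: continue
    px=np.argwhere(l==i)[:,::-1]; mid=plate([cc[i]],8,o)[0]
    if np.hypot(*mid[:2])>80: continue
    h=16 if np.hypot(*mid[:2])<24 else 0
    P=plate(px,h,o)[:,:2]; c=P.mean(0); w,v=np.linalg.eigh(np.cov((P-c).T)); v=v[:,1]*np.sign(v[0,1])
    print('red h',h,len(px),cc[i].round(),'c',c.round(1),'dir',np.degrees(np.arctan2(v[1],v[0])).round(1),'elong',(w[1]/w[0]).round(1))
h=cv2.inRange(hsv,(12,100,60),(30,255,255)); u=project('wrist',[F0+16*n],o)[0].round().astype(int); print('nut px',u)
x0,y0=max(0,u[0]-95),max(0,u[1]-60)
cv2.imwrite('pics/'+sys.argv[1]+'2.png',cv2.resize(im[y0:y0+150,x0:x0+195],(780,600),interpolation=cv2.INTER_CUBIC)[:,:,::-1])
E
python3 ang.py k; python3 sw.py 6 4 1 -2
```

```text
t 17.35 q [-0.34  0.52  0.57  2.15 -1.    0.35 -0.47] p [557.6 -97.7  49.6] F [-0.4 -0.3 -0.2] w 27.8
handle 4192 [-105.6   -9.5] 5.84
red h 16 149 [322.  12.] c [13.7  2.3] dir 2.9 elong 2.7
nut px [326  45]
t 17.4 q [-0.34  0.52  0.57  2.15 -1.    0.35 -0.47] p [557.6 -97.7  49.6] F [-0.3 -0.1  0.9] w 28.2
plate [-96.8  -6.6   6.1] F [ 0.1 -0.1  1. ]
4.0 shift [ 0.1  0.2 -0. ] turn [-0.03  6.14 -0.45]
1.0 shift [ 0.  -4.9 -0.2] turn [ 2.97  6.12 -0.61]
-2.0 shift [ -0.  -10.   -0.6] turn [ 5.97  6.11 -0.77]
```

Emit:
send_rows:
  motion:
    - [[0,-3,-0.1],[1.8,0,0],28]
    - [[0,-6,-0.3],[3.6,0,-0.2],28]
    - [[0,-8.5,-0.5],[5.1,0,-0.3],28]
    - [[0,-8.5,-0.5],[5.1,0,-0.3],28]

```text
clock: 17.8
tool_pos: [557.4, -88.9, 49.4]
eef_rot: [0.814, -0.01, -0.581, -0.006]
ft_force: [0.7, -0.1, 0.3]
grip_width: 28.0
```

```bash
python3 ang.py l; python3 sw.py 6 -1 -2 -3
```

```text
t 17.8 q [-0.37  0.52  0.59  2.15 -1.02  0.36 -0.55] p [557.4 -88.9  49.4] F [ 0.7 -0.1  0.3] w 28.0
handle 4184 [-1.06e+02  1.00e-01] 0.56
red h 16 146 [323.  12.] c [13.9  1.2] dir 4.1 elong 2.3
nut px [327  45]
t 17.85 q [-0.37  0.52  0.59  2.15 -1.02  0.36 -0.55] p [557.4 -88.9  49.4] F [ 0.4 -0.5 -0. ] w 28.2
plate [-97.1   2.2   5.9] F [ 0.3 -0.5 -0.2]
-1.0 shift [-0.1  0.5 -0.1] turn [-0.11  6.1  -0.67]
-2.0 shift [-0.1 -1.2 -0.1] turn [ 0.88  6.1  -0.72]
-3.0 shift [-0.1 -2.9 -0.1] turn [ 1.88  6.09 -0.77]
```

View pics/l2.png

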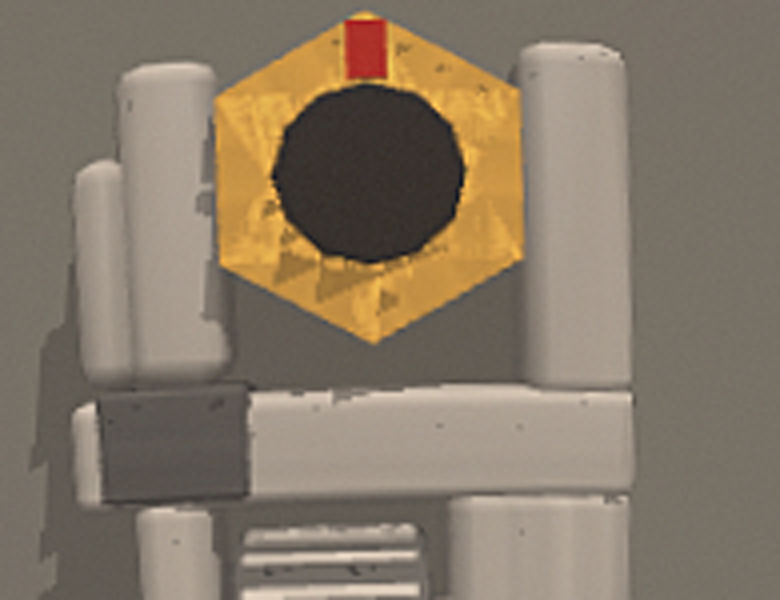

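The nut and wrench look aligned, with the jaws on both flats, but the plate line is out of view. I open up and rise for a direct comparison of the lines.

Emit:
send_rows:
  motion:
    - [[0,0.5,0],[0,0,0],45]
    - [[0,0.5,0],[0,0,0],45]
    - [[-30,0,0],[0,0,0],45]
    - [[-70,0,-10],[0,0,0],45]
    - [[-100,0,-30],[0,0,0],45]
    - [[-100,0,-30],[0,0,0],45]

```text
clock: 18.45
tool_pos: [555.9, -88.5, 157.7]
eef_rot: [0.815, -0.009, -0.579, -0.005]
ft_force: [0.2, 0.1, 0.5]
grip_width: 44.8
```

```bash
python3 ang.py m
```

```text
t 18.45 q [-0.66  0.37  0.93  2.11 -0.69  0.56 -0.86] p [555.9 -88.5 157.7] F [0.2 0.1 0.5] w 44.8
handle 2156 [-122.4   -0.2] 0.57
red h 0 201 [326.  65.] c [44.1 -1.3] dir -2.4 elong 93.3
red h 16 48 [324. 106.] c [14.1  1.1] dir -1.0 elong 1.9
nut px [325 125]
```

View pics/m2.png

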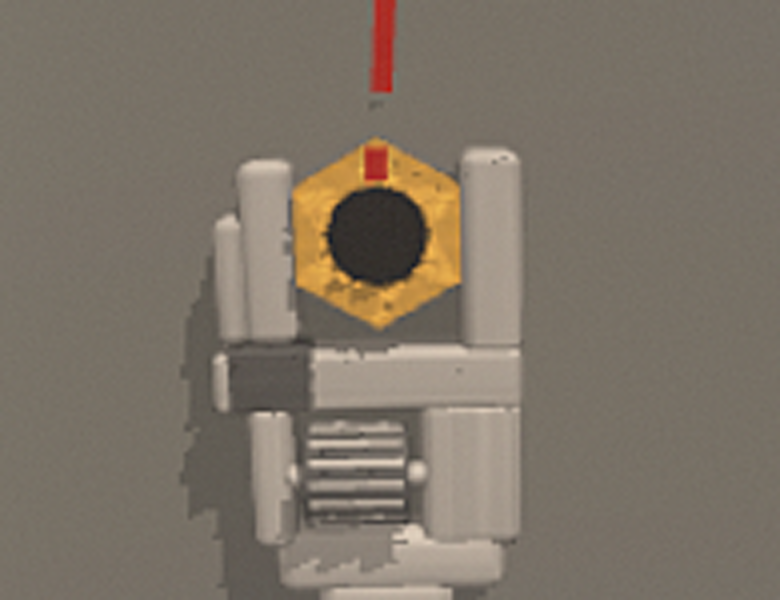

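The plate line reads -2.4° and the wrench and nut about +0.6°, so the plate itself is slightly yawed and the nut still needs about 3° more.

```bash
python3 sw.py 50 0.5;  python3 sw.py 6 0.5 -1 -4
```

```text
t 18.5 q [-0.66  0.37  0.92  2.11 -0.69  0.56 -0.86] p [554.8 -87.9 155.5] F [-0.7 -0.1 -0.7] w 44.8
plate [-54.6   3.2 103.3] F [-0.9 -0.1 -0.3]
0.5 shift [57.4  4.2 36.6] turn [-1.53  5.92 -0.53]
t 18.5 q [-0.66  0.37  0.92  2.11 -0.69  0.56 -0.86] p [554.8 -87.9 155.5] F [-0.7 -0.1 -0.7] w 44.8
plate [-54.6   3.2 103.3] F [-0.9 -0.1 -0.3]
0.5 shift [101.2   3.7  32.1] turn [-1.53  5.92 -0.53]
-1.0 shift [101.2   1.2  32.1] turn [-0.04  5.92 -0.61]
-4.0 shift [101.1  -3.9  32. ] turn [ 2.96  5.9  -0.77]
```

Emit:
send_rows:
  motion:
    - [[40,3,32],[0,0,0],45]
    - [[75,3,32],[0,0,0],45]
    - [[95,3,32],[0,0,0],45]
    - [[101,3,32],[0,0,0],28]
    - [[101,3,32],[0,0,0],28]
    - [[101,1.5,32],[0,0,0],28]
    - [[101,0,32],[0.8,0,0],28]
    - [[101,-2,32],[2,0,0],28]
    - [[101,-3.7,32],[3,0,0],28]
    - [[101,-3.7,32],[3,0,0],28]

```text
clock: 19.5
tool_pos: [557.9, -84.3, 50.0]
eef_rot: [0.814, -0.024, -0.579, -0.027]
ft_force: [0.6, -2.4, 1.3]
grip_width: 27.8
```

```bash
python3 ang.py n; python3 sw.py 6 -4
```

```text
t 19.5 q [-0.39  0.52  0.6   2.16 -1.04  0.36 -0.59] p [557.9 -84.3  50. ] F [ 0.6 -2.4  1.3] w 27.8
handle 4166 [-105.8    5.1] -1.98
red h 16 135 [322.  13.] c [13.8  0.6] dir 1.3 elong 2.6
nut px [326  46]
t 19.55 q [-0.39  0.52  0.6   2.16 -1.04  0.36 -0.59] p [557.9 -84.4  49.9] F [ 0.7 -1.5  1.5] w 28.4
plate [-96.4   6.7   6.3] F [ 1.3 -1.5  1.1]
-4.0 shift [ 0.3 -0.   0.3] turn [-0.03  5.84 -0.92]
```

Emit:
send_rows:
  motion:
    - [[0,-0.7,0],[0.4,0,0],28]
    - [[0,-1.4,0],[0.8,0,0],28]
    - [[0,-1.4,0],[0.8,0,0],28]
    - [[0,1.5,0],[0.8,0,0],45]
    - [[0,1.5,0],[0.8,0,0],45]
    - [[-30,0,0],[0,0,0],45]
    - [[-70,0,-10],[0,0,0],45]
    - [[-100,0,-30],[0,0,0],45]
    - [[-100,0,-30],[0,0,0],45]

```text
clock: 20.45
tool_pos: [555.8, -85.6, 158.1]
eef_rot: [0.816, -0.024, -0.577, -0.026]
ft_force: [0.5, 0.5, -0.9]
grip_width: 44.9
```

```bash
sed -i 's/y0:y0+150,x0:x0+195/y0:y0+105,x0+25:x0+161/' ang.py; python3 ang.py q
```

```text
t 20.45 q [-0.68  0.37  0.94  2.12 -0.7   0.56 -0.9 ] p [555.8 -85.6 158.1] F [ 0.5  0.5 -0.9] w 44.9
handle 2145 [-122.1    7.5] -2.72
red h 0 219 [322.  66.] c [43.8 -1.3] dir -2.1 elong 75.8
red h 16 47 [323. 106.] c [14.1  0.2] dir 0.6 elong 1.9
nut px [325 125]
```

View pics/q2.png

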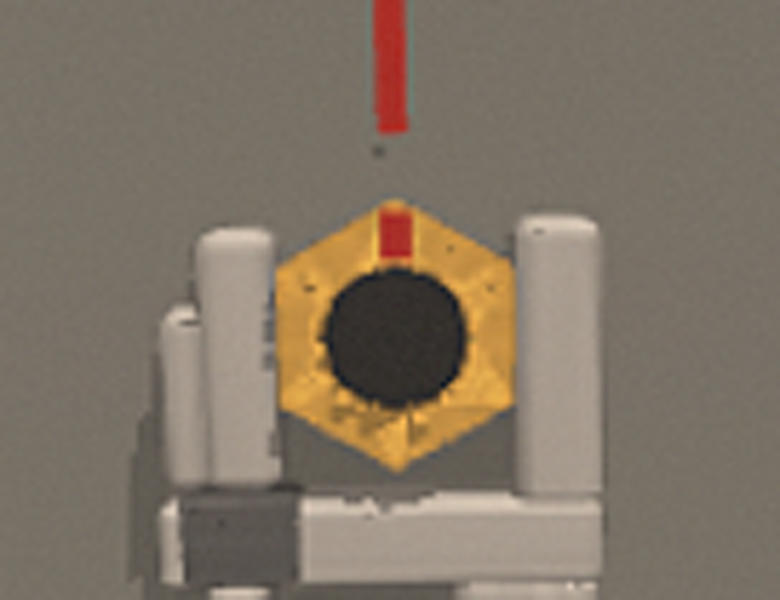

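The two lines now meet: nut axis, mark and plate line agree to within about 1°. Both jaws sit on the flats and the gripper is about 100 mm clear.

```bash
python3 - <<'E'
from h import *
ctrl.grab_frame('top')
for nm in ['solder_tin','tag_roll']: print(nm,[(np.round(d['xyz']).tolist(),round(d['confidence'],2)) for d in ctrl.look_for(nm,'top')[:2]])
st(); print(ctrl.close_job())
E
```

```text
solder_tin [([471.0, -361.0, 18.0], 0.82)]
tag_roll []
t 20.65 q [-0.67  0.38  0.94  2.12 -0.71  0.56 -0.9 ] p [552.8 -85.2 153.4] F [-0.3  0.2 -0.1] w 45.0
the job is handed in; nothing more can be done
None
```

The gland nut is tightened to the mark and the wrench is still lying on it with its jaws closed. I handed the job in at 20.7 s. I laid the wrench flat on the plate round the nut and rolled the worm wheel in three strokes until it jammed. Only then did I swing the handle about 28° clockwise, pushing it with loosely open fingers.

**Last checks**
- **Red lines:** they agree to within about 1° in the last close-up. The plate line read about −2.1° to −2.4° and the handle −2.7°. The first stop was about 3° short because the plate is slightly yawed, so I pushed a little further.
- **Jaws:** both looked in contact with the nut's flats in that picture. When I stopped rolling, the drag force had risen from about 7 N to 21 N, so the jaws were jammed tight.
- **Gripper:** it was open and about 100 mm above the plate, touching nothing.
- **Grey tin:** it was detected where it started.
- **Tape roll:** the final detector check found nothing for it in the top view, so I could not confirm it. An earlier wrist picture, taken before the wrench was laid down, showed it on the table, and no move went near it.

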